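# Flip the valet box leaf over its spine

## Robot

A 6-joint arm with a two-finger parallel gripper is mounted at the origin on the work surface. World frame = base frame: x ahead of the robot, y to its left, z up, the work surface at z = 0. Lengths are in m, angles in rad, forces in N, time in s.
With the tool pointing down it reaches from about 0.325 to 0.85 m from the base axis. Payload 15.5 kg.
Tool frame: the origin (TCP) lies at the very end of the fingers, on their centre line; the grasp point (between the pads) lies 19 mm behind it (bot.grip_depth is the distance from the TCP to the grasp point, in m); z points along the fingers, y is the direction in which the jaws open and shut (so a half turn about z gives the same grasp; the last joint's range is limited). The gripper opens to 91 mm and grips with 3 to 60 N. Pads are 32 mm wide; open, the fingers measure 118 mm over their backs; the gripper's body (76 mm by 178 mm) begins 60 mm behind the grasp point.
Start: joints at [-1.294, 0.494, 1.345, -0, 1.302, -0.096], TCP at [0.228, -0.582, 0.214] pointing down, gripper open.
Joint ranges: [-2.91, 2.91], [-0.82, 2.16], [0.22, 2.67], [-1.22, 4.37], [0.12, 2.79], [-3.08, 3.08]. Speed limits (rad/s): [1.89, 1.89, 2.57, 3.01, 3.01, 3.01].

## Interface

Orientations are given as a unit quaternion [w, x, y, z].
In Python, from rig import bot, optics, workorder gives the robot as it stands.
- The arm moves only by the shell command python3 -m jog 'ROWS' [OPENING] [FORCE]. ROWS is JSON, a list of rows, each a list of 6 numbers: the shift along the tool's x, y, z scaled (see below), then the turn, a rotation vector about the tool's x, y, z scaled (see below). In form: [[x, y, z, wx, wy, wz], ...]. A call has 1 to 10 rows; each row is the pose to reach, as a shift and turn from the pose measured when the call began, along the tool's axes at that moment; what a row does not reach only later rows make up. The controller multiplies each number of a shift by 600 mm and each number of a turn by 30 degrees. A row lasts 1/10 s, in which the tool goes at most 50 mm and 8.59 degrees, less where a joint would pass 70% of its speed; a pose out of reach is approached as far as the arm can. A call with a number of a shift or a turn outside -1 to 1 is refused whole. A call with a gripper value outside its range is refused whole. OPENING is the opening in per cent of the stroke, from 0 (shut) to 100 (fully open), set as the call begins (- or left out, the last holds). The fingers move at their own pace and stop on an object; FORCE is the grip in N (left out, the last holds). Time passes only in rows, so rows that repeat a pose let the fingers close. It gives the time, the measured TCP pose, the force and the opening at its end, in the units of the state.
- bot.get_state(): the state, without advancing time (a new reading comes with each control period).
- optics.capture(name): name is "scene" or "top"; returns (picture, depth): 384x512x3 uint8, red, green, blue; 384x512 float32, m along the optical axis (not along the pixel's ray), 0 where there is no reading.
- optics.calibration(name): a dict with "camera_matrix" (3x3 intrinsics, pixels), "R" (3x3) and "t" (3): a world point X has camera coordinates R X + t. Camera axes: x right, y down, z forward; pixel columns grow to the right and rows downward; lengths in m; the calibration is good to about 2 mm. A picture is of the moment at which its call begins. calibration takes no time and is no camera call.
- workorder.hand_in(): hands the job in, once; it reports no verdict.
The state is a dict: "clock": time; "joint_pos": joint angles; "qd": joint speeds; "effort": joint torques, N m; "tool_pos": TCP position; "tcp_rot": TCP orientation; "ft_force": force on the tool from outside, world axes, zero at the start; "ft_torque": the same for the moment, N m; "finger_gap": opening from 0.0 (shut) to 1.0 (fully open).
Only numpy, scipy, OpenCV 4.12 (cv2) and the standard library are available. Lean on these libraries where they do the work, as an engineer would, in place of code of your own. Each camera call takes 0.05 s, during which the arm holds its last target.

## Task

Turn the walnut valet box's hinged leaf right over its spine with your fingertips, so that it leaves the well with the sunglasses open and lies fully flat, coral side up, over the well with the key fob. Only push the leaf: do not pinch it between the fingers or fling it over, and leave everything else, in the box and on the credenza, where it is. Finish with the hand clear.

Things in the scene. Friction and masses are not known exactly. Their poses are not given: they have to be found in the camera images.
- spine (a point): Middle of the spine (hinge axis) of the fixed walnut valet box: a brass rod 10 mm thick, 65 mm above the terrazzo. The box is 190 (its x) x 240 (its y) x 60 mm high, with one open well on each side of the spine; its spot and yaw vary. Axes: x along the spine, horizontal; y across it, towards the side where the leaf starts; z up.
- leaf (a joint): Angle (rad) of the rigid leaf about the spine: 0 = flat on the rim over the +y well, 1.57 = upright, 3.14 = flat on the rim over the -y well; hard stops at both ends. It starts slightly ajar, 0.05 to 0.5. The hinge is stiff with friction: the leaf stays wherever it is left, neither falling nor springing; 2 to 3 N at its free edge moves it.
- leaf_edge (a point): Middle of the leaf's free edge (brass trim), half-way through its thickness, 140 mm from the spine axis. The leaf is 180 mm along the spine, 10 mm thick, cream on top at the start and coral beneath; flat, its edge overhangs the box by 20 mm, underside 60 mm above the terrazzo. Axes move with it: x along the spine, y from spine to edge, z up at angle 0.
- sunglasses_in: Black plastic folded sunglasses in the well under the leaf, 140 x 30 x 47 high mm, loose, a bystander. Origin at the centre of its underside, z up.
- sunglasses_out: Brown plastic folded sunglasses on the terrazzo, 140 x 30 x 47 high mm, loose, a bystander. Origin at the centre of its underside, z up.
- fob: Grey key fob in the open well, 70 x 36 x 14 high mm, loose, a bystander. Origin at the centre of its underside, z up.
- canister: Clear acrylic canister with clip-on lid, 106 across, 149 high mm, loose, a bystander. Origin at the centre of its underside, z up.
- pebbles: Ceramic pebble sculpture, 100 across, 87 high mm, loose, a bystander. Origin at the centre of its underside, z up.
- key_hook: Brass-toned steel key hook on a round foot, foot 90 across, 177 high mm, loose, a bystander. Origin at the centre of its underside, z up.
- dish: Small blue-green ceramic dish, 100 across, 30 high mm, loose, a bystander. Origin at the centre of its underside, z up.

How it is judged:
By the outcome, as a careful person would: the job done as asked, in the order asked, and still so for the second after the job is handed in, with the robot touching nothing.
It also fails if it takes over 40 s, if anything falls off the work surface, if the arm or the gripper's body presses on something with over 40 N, if the wrist force passes 120 N, or if a joint passes its speed limit or range.

## Working session

There is one attempt and no reset: what is moved stays moved. The work goes in short steps, Python scripts to look and compute and a shell command to move; the robot and the scene stay as the last step left them, time stands still between calls to the robot, and variables do not carry over. Pictures are saved under pics/ and viewed, and the job is handed in when it is done.

```bash
ls; mkdir -p pics; python3 - <<'E'
from rig import bot, optics
import cv2,numpy as np
for n in("scene","top"):
    p,d=optics.capture(n); cv2.imwrite(f"pics/{n}0.png",p[:,:,::-1]); np.savez(f"pics/{n}0.npz",p=p,d=d)
    c=optics.calibration(n); print(n,c, (d>0).mean())
print(bot.get_state())
E
```

```text
pics
scene {'camera_matrix': array([[413.77408876,   0.        , 253.4743048 ],
       [  0.        , 413.77408876, 191.01992721],
       [  0.        ,   0.        ,   1.        ]]), 'R': array([[ 0.22356545,  0.97442778, -0.02256093],
       [ 0.5416728 , -0.14345403, -0.82825813],
       [-0.81031418,  0.17294926, -0.55989238]]), 't': array([-0.10337957, -0.2167902 ,  1.72442241])} 0.9959004720052084
top {'camera_matrix': array([[423.42301708,   0.        , 258.60961261],
       [  0.        , 423.42301708, 197.60693324],
       [  0.        ,   0.        ,   1.        ]]), 'R': array([[-0.02959671, -0.99956084,  0.00147361],
       [-0.97892854,  0.02868773, -0.20217794],
       [ 0.20204688, -0.00742636, -0.9793477 ]]), 't': array([-0.00163279,  0.51714839,  1.43629122])} 0.9958699544270834
{'clock': 0.1, 'joint_pos': array([-1.29351150e+00,  4.94104995e-01,  1.34600870e+00, -2.41244357e-05,
        1.30247133e+00, -9.54967694e-02]), 'qd': array([ 0.00054312, -0.00051806, -0.00145472,  0.000857  , -0.00063507,
        0.00062897]), 'effort': array([ 1.30456476e-03, -8.80242777e+01, -3.82546949e+01,  7.08539807e-02,
        4.82482079e-02, -5.88794865e-05]), 'tool_pos': array([ 0.22754457, -0.58178583,  0.21342835]), 'tcp_rot': array([-4.93082322e-04,  9.82678752e-01,  1.85316549e-01, -5.66192773e-05]), 'ft_force': array([-0.54111014,  0.50800702, -0.90581064]), 'ft_torque': array([-0.02658687, -0.00680412, -0.01853266]), 'finger_gap': 0.9991093883736402}
```

View pics/scene0.png

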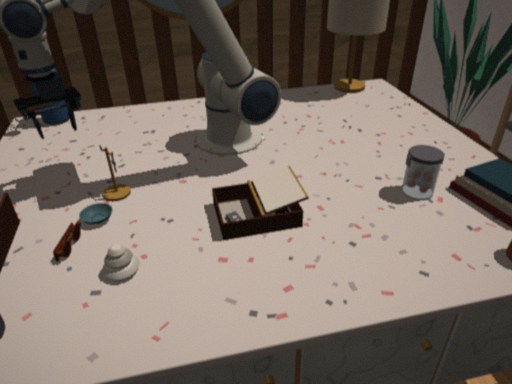

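View pics/top0.png

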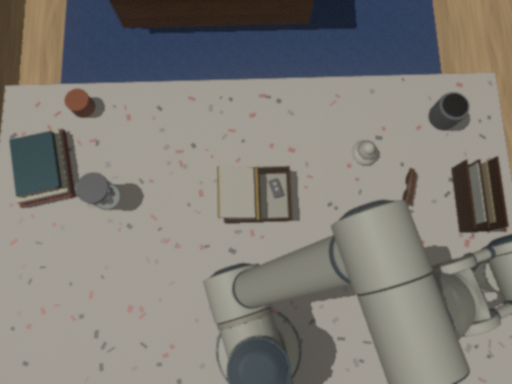

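The scene view shows the box at about (257,208), leaf ajar on the right. The top view shows the cream leaf at about (237,192), the brass spine at about (258,192) and the fob at (276,187). Next I measure the leaf and spine.

```bash
cat > h.py <<'E'
import numpy as np,cv2
from rig import bot,optics
def cloud(n,d):
    c=optics.calibration(n);K=c["camera_matrix"]
    v,u=np.mgrid[:d.shape[0],:d.shape[1]]
    P=np.stack([(u-K[0,2])/K[0,0]*d,(v-K[1,2])/K[1,1]*d,d],-1)
    return (P-c["t"])@c["R"]
def snap(n,tag):
    p,d=optics.capture(n);cv2.imwrite(f"pics/{n}{tag}.png",p[:,:,::-1]);return p,d,cloud(n,d)
E
python3 - <<'E'
from h import *
for n,roi in(("top",(155,235,205,305)),("scene",(155,245,205,315))):
    z=np.load(f"pics/{n}0.npz");p,d=z["p"],z["d"];P=cloud(n,d)
    a,b,c,e=roi
    cv2.imwrite(f"pics/{n}_crop.png",cv2.resize(p[a:b,c:e,::-1],None,fx=6,fy=6,interpolation=cv2.INTER_NEAREST))
    q=p[a:b,c:e].reshape(-1,3).astype(int);X=P[a:b,c:e].reshape(-1,3)
    print(n,"table z",np.median(P[250:290,100:180,2]) )
    hsv=cv2.cvtColor(p[a:b,c:e],cv2.COLOR_RGB2HSV).reshape(-1,3)
    el=(X[:,2]>.04)
    cream=el&(hsv[:,2]>120)&(hsv[:,1]<80)&(X[:,2]>.05)
    br=el&(hsv[:,1]>100)&(hsv[:,2]>90)
    for nm,m in(("el",el),("cream",cream),("brass",br)):
        print(nm,m.sum(),X[m].min(0).round(3),X[m].max(0).round(3))
    Y=X[cream];ctr=np.median(Y,0);
    for _ in range(3):
        ctr=Y.mean(0);nrm=np.linalg.svd(Y-ctr)[2][2];r=abs((Y-ctr)@nrm);Y=Y[r<max(.004,0)]if len(Y[r<.004])>20 else Y
    nrm*=np.sign(nrm[2]);print("plane",ctr.round(4),nrm.round(4),np.degrees(np.arccos(nrm[2])),"yaw of y axis",np.degrees(np.arctan2(-nrm[1],-nrm[0])))
    rect=cv2.minAreaRect(Y[:,:2].astype(np.float32));print(rect)
    B=X[br]; print("brass line",B.mean(0),np.linalg.svd(B-B.mean(0))[2][0])
E
```

```text
top table z -0.0004818014738935906
el 2505 [ 0.216 -0.131  0.04 ] [0.63  0.126 1.511]
cream 1945 [ 0.216 -0.128  0.055] [0.63  0.126 1.511]
brass 138 [ 0.439 -0.016  0.061] [ 0.621 -0.006  0.076]
plane [0.5319 0.0623 0.0891] [0.018  0.9998 0.0033] 89.80820144095232 yaw of y axis -91.03059194776482
((0.5326296091079712, 0.06221083179116249), (0.00412684166803956, 0.17711494863033295), 89.021484375)
brass line [ 0.53118543 -0.01059515  0.06863965] [-0.99997415 -0.0068206   0.00227358]
scene table z -0.0004098263306820731
el 2798 [ 0.438 -0.229  0.04 ] [1.538 0.127 0.784]
cream 1438 [ 0.441 -0.229  0.059] [1.538 0.127 0.784]
brass 146 [ 0.441 -0.014  0.046] [0.627 0.125 0.107]
plane [0.5365 0.0605 0.0881] [-0.1469 -0.1668  0.975 ] 12.841883655874984 yaw of y axis 48.6167755745319
((0.5359998345375061, 0.059013158082962036), (0.13878650963306427, 0.018346980214118958), 58.31537628173828)
brass line [0.53896625 0.0383147  0.08135598] [0.12348342 0.9578321  0.25944076]
```

```bash
ls pics
```

```text
scene0.npz
scene0.png
scene_crop.png
top0.npz
top0.png
top_crop.png
```

View pics/top_crop.png

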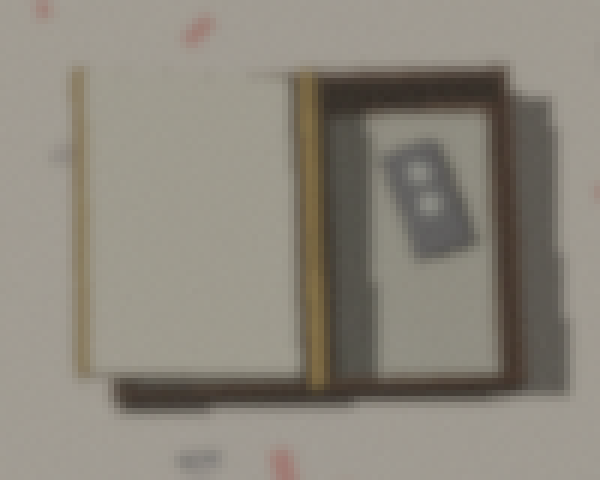

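View pics/scene_crop.png

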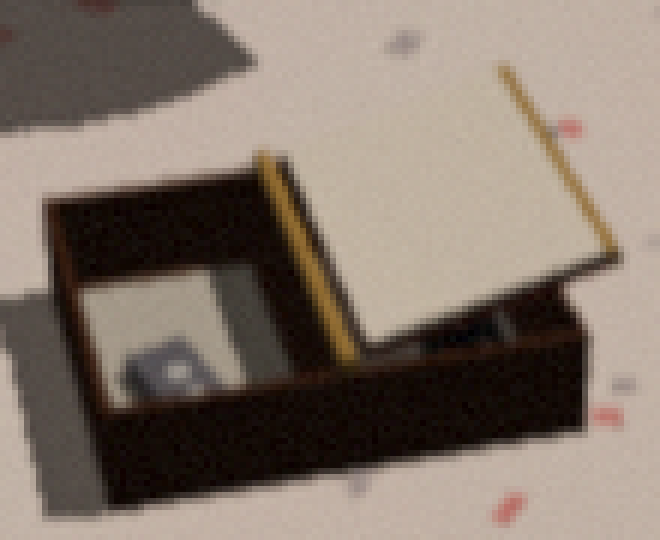

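```bash
python3 - <<'E'
from h import *
for n in("top","scene"):
    z=np.load(f"pics/{n}0.npz");p,d=z["p"],z["d"];P=cloud(n,d)
    X=P.reshape(-1,3);hsv=cv2.cvtColor(p,cv2.COLOR_RGB2HSV).reshape(-1,3)
    reg=(abs(X[:,0]-.53)<.13)&(X[:,1]>-.2)&(X[:,1]<.16)&(X[:,2]<.2)&(X[:,2]>.03)
    le=reg&(X[:,1]>.015)&(X[:,1]<.115)&(X[:,2]>.06)&(abs(X[:,0]-.53)<.08)
    A=np.c_[X[le][:,:2],np.ones(le.sum())];w=np.ones(le.sum(),bool)
    for _ in range(5):
        co=np.linalg.lstsq(A[w],X[le][w,2],rcond=None)[0];r=X[le][:,2]-A@co;w=abs(r)<.004
    print(n,le.sum(),w.sum(),"z=ax+by+c",co.round(4),"ang",np.degrees(np.arctan(np.hypot(*co[:2]))), "yaw",np.degrees(np.arctan2(co[0],co[1])))
    bm=reg&(hsv[:,1]>90)&(hsv[:,2]>80)
    sp=bm&(abs(X[:,1]+.01)<.02)&(X[:,2]<.08)
    B=X[sp];f=np.polyfit(B[:,0],B[:,1],1);print("spine",B.min(0).round(4),B.max(0).round(4),B.mean(0).round(4),"slope",f)
    ed=bm&(X[:,1]>.1); B=X[ed]
    if len(B): print("edge",len(B),B.min(0).round(4),B.max(0).round(4),np.median(B,0).round(4))
    bx=reg; print("box ext",X[reg].min(0),X[reg].max(0))
    # other objects within work area
ob=(X[:,2]>.01)&(X[:,2]<.4)&(X[:,0]>.2)&(X[:,0]<1.0)&(abs(X[:,1])<.5)
E
```

```text
top 1342 1092 z=ax+by+c [-0.0023  0.2591  0.0741] ang 14.526275298441888 yaw -0.5157718181665293
spine [ 0.4389 -0.016   0.0364] [ 0.6208 -0.0052  0.0757] [ 0.5296 -0.0102  0.0683] slope [ 0.00241131 -0.01152244]
box ext [ 0.43718602 -0.13104713  0.03012161] [0.62988487 0.12624094 0.1134026 ]
scene 1071 1059 z=ax+by+c [-0.0004  0.267   0.072 ] ang 14.948695936585466 yaw -0.09238151630260112
spine [ 0.441  -0.0142  0.0401] [0.6266 0.0035 0.0726] [ 0.5347 -0.0094  0.0677] slope [-0.00522716 -0.00657654]
edge 63 [0.4454 0.1103 0.0576] [0.6231 0.1254 0.1077] [0.5412 0.1221 0.1042]
box ext [ 0.43766874 -0.13060476  0.03000712] [0.63438515 0.12708451 0.1077458 ]
```

The fits agree: spine middle ≈ (0.532, −0.010), yaw ≈ 0, leaf ≈ 0.26 rad. The spine and rim heights and the box extents match the given sizes. I'll check the bystanders and what `bot` offers.

```bash
python3 - <<'E'
from h import *
print([a for a in dir(bot) if a[0]!='_'])
z=np.load("pics/scene0.npz");P=cloud("scene",z["d"]);X=P.reshape(-1,3)
m=((P[...,2]>.012)&(P[...,2]<.25)&(P[...,0]>.2)&(P[...,0]<1)&(abs(P[...,1])<.75)).astype(np.uint8)
k,l,s,c=cv2.connectedComponentsWithStats(m)
for i in range(1,k):
    if s[i,4]>40: Q=P[l==i];print(c[i].round(),s[i,4],np.percentile(Q,2,0).round(3),np.percentile(Q,98,0).round(3))
E
```

```text
['PlanningError', 'get_state', 'grip_depth']
[256. 113.] 750 [ 0.217 -0.023  0.176] [0.282 0.144 0.249]
[ 73. 124.] 55 [ 0.201 -0.542  0.214] [ 0.23  -0.523  0.249]
[ 40. 133.] 44 [ 0.245 -0.634  0.212] [ 0.267 -0.618  0.249]
[422. 170.] 1692 [0.511 0.481 0.017] [0.6   0.575 0.151]
[111. 166.] 223 [ 0.278 -0.458  0.014] [ 0.331 -0.418  0.174]
[486. 190.] 1975 [0.563 0.658 0.014] [0.762 0.745 0.084]
[263. 203.] 3869 [ 0.442 -0.129  0.014] [0.631 0.119 0.103]
[  6. 223.] 737 [ 0.383 -0.734  0.014] [ 0.564 -0.728  0.109]
[ 95. 212.] 362 [ 0.386 -0.536  0.012] [ 0.482 -0.446  0.031]
[ 67. 240.] 476 [ 0.485 -0.586  0.013] [ 0.615 -0.533  0.045]
[510. 249.] 54 [0.866 0.596 0.013] [0.899 0.614 0.041]
[119. 263.] 1000 [ 0.673 -0.45   0.016] [ 0.73  -0.368  0.086]
[  1. 325.] 61 [ 0.798 -0.669  0.013] [ 0.835 -0.663  0.037]
```

```bash
cat >> h.py <<'E'
from scipy.spatial.transform import Rotation as Ro
def rel(targets):
    s=bot.get_state();q=s["tcp_rot"];R=Ro.from_quat([q[1],q[2],q[3],q[0]])
    print("t",round(s["clock"],2),"tcp",s["tool_pos"].round(4),"j",s["joint_pos"].round(2),"F",s["ft_force"].round(1),"z",R.as_matrix()[:,2].round(3),"y",R.as_matrix()[:,1].round(3))
    for p,tilt in targets:
        t=np.radians(tilt)
        zz=np.array([0,-np.sin(t),-np.cos(t)]);yy=np.array([1,0,0]);G=Ro.from_matrix(np.c_[np.cross(yy,zz),yy,zz])
        print(p,(R.inv().apply(np.array(p)-s["tool_pos"])/.6).round(3),((R.inv()*G).as_rotvec(degrees=True)/30).round(3))
S=np.array([-.010,.065])
def tcp(th,pen=0):
    c,s=np.cos(th),np.sin(th);M=np.array([[c,-s],[s,c]]);k=.016*2**-.5
    if th<np.pi/4: U=S+M@[.14,-.005]-.012*2**-.5
    elif th<3*np.pi/4: U=S+M@[.128,-.005]
    if th<3*np.pi/4: T=U+[k,-k]
    else: T=S+M@[.096,-.005]+[-k,k]
    return [.532,*(T+pen*np.array([-s,c])).round(4)]
E
python3 -m jog '[[0,0,-0.08,0,0,0],[0,0,-0.16,0,0,0],[0,0,-0.24,0,0,0],[0.05,-0.06,-0.24,0,0,-0.14],[0.1,-0.12,-0.24,0,0,-0.28],[0.15,-0.18,-0.24,0,0,-0.42],[0.2,-0.24,-0.24,0,0,-0.56],[0.25,-0.3,-0.24,0,0,-0.7],[0.3,-0.36,-0.24,0,0,-0.84],[0.35,-0.42,-0.24,0,0,-0.98]]' 0 20
python3 -c "
from h import *
rel([([.532,.23,.3],0),([.532,.23,.3],45)])"
```

```text
clock: 1.1
tool_pos: [0.3314, -0.2688, 0.3575]
tcp_rot: [-0.001, 0.903, 0.43, 0.0]
ft_force: [0.6, 0.3, -0.7]
finger_gap: 0.152
t 1.1 tcp [ 0.3314 -0.2688  0.3575] j [-0.82  0.08  1.55  0.    1.51 -0.14] F [ 0.6  0.3 -0.7] z [-0.     0.001 -1.   ] y [ 0.776 -0.631 -0.001]
[0.532, 0.23, 0.3] [ 0.856 -0.265  0.097] [-0.002 -0.002 -1.303]
[0.532, 0.23, 0.3] [ 0.856 -0.265  0.097] [-0.513 -1.442 -1.234]
```

```bash
python3 -m jog '[[0.08,-0.026,0,0,0,-0.13],[0.16,-0.05,0,0,0,-0.26],[0.24,-0.075,0,0,0,-0.39],[0.32,-0.1,0,0,0,-0.52],[0.4,-0.125,0,0,0,-0.65],[0.48,-0.15,0,0,0,-0.78],[0.56,-0.175,0,0,0,-0.9],[0.64,-0.2,0,0,0,-1],[0.72,-0.225,0,0,0,-1],[0.8,-0.25,0,0,0,-1]]' 0 20
python3 -c "
from h import *
rel([([.532,.23,.3],0),([.532,.23,.3],30),([.532,.23,.25],45)])"
```

```text
clock: 2.1
tool_pos: [0.516, 0.1962, 0.3578]
tcp_rot: [-0.001, 0.761, 0.649, 0.0]
ft_force: [1.2, -1.6, 0.2]
finger_gap: 0.005
t 2.1 tcp [0.516  0.1962 0.3578] j [0.25 0.28 1.3  0.   1.57 0.41] F [ 1.2 -1.6  0.2] z [-0.001  0.001 -1.   ] y [ 0.988 -0.158 -0.001]
[0.532, 0.23, 0.3] [0.06  0.017 0.096] [-0.002 -0.002 -0.302]
[0.532, 0.23, 0.3] [0.06  0.017 0.096] [-0.081 -1.    -0.295]
[0.532, 0.23, 0.25] [0.06  0.018 0.18 ] [-0.12  -1.499 -0.286]
```

```bash
python3 -m jog '[[0.02,0.005,0,-0.01,-0.15,-0.05],[0.04,0.01,0,-0.02,-0.3,-0.1],[0.06,0.017,0,-0.04,-0.45,-0.15],[0.06,0.017,0.02,-0.05,-0.6,-0.2],[0.06,0.017,0.04,-0.07,-0.75,-0.25],[0.06,0.017,0.06,-0.08,-0.9,-0.29],[0.06,0.017,0.08,-0.08,-1,-0.295],[0.06,0.017,0.096,-0.08,-1,-0.295],[0.06,0.017,0.096,-0.08,-1,-0.295]]'
python3 -c "
from h import *
rel([([.532,.23,.2],45),([.532,.23,.07],45)])"
```

```text
clock: 3.0
tool_pos: [0.5313, 0.2302, 0.2987]
tcp_rot: [0.182, 0.683, 0.683, -0.184]
ft_force: [-0.6, -0.5, 0.3]
finger_gap: 0.003
t 3.0 tcp [0.5313 0.2302 0.2987] j [ 0.56  0.53  1.17 -0.44  1.72  0.56] F [-0.6 -0.5  0.3] z [-0.002 -0.5   -0.866] y [ 1.     0.    -0.003]
[0.532, 0.23, 0.2] [0.082 0.002 0.143] [-0.004 -0.5    0.003]
[0.532, 0.23, 0.07] [0.19  0.002 0.33 ] [-0.004 -0.5    0.003]
```

```bash
python3 -m jog '[[0.02,0,0.035,0,-0.1,0],[0.04,0,0.07,0,-0.2,0],[0.06,0,0.105,0,-0.3,0],[0.082,0,0.143,0,-0.4,0],[0.1,0,0.18,0,-0.5,0],[0.12,0,0.21,0,-0.5,0],[0.14,0,0.25,0,-0.5,0],[0.165,0,0.29,0,-0.5,0],[0.19,0,0.33,0,-0.5,0],[0.19,0,0.33,0,-0.5,0]]'
python3 - <<'E'
from h import *
rel([([.532,.16,.066],45),([.532,.129,.066],45)]+[(tcp(t),45) for t in(.26,.35,.5,.65)])
snap("scene","1");snap("top","1")
E
```

```text
clock: 4.0
tool_pos: [0.5299, 0.229, 0.0681]
tcp_rot: [0.268, 0.653, 0.654, -0.272]
ft_force: [0.3, -1.0, 0.9]
finger_gap: 0.005
t 4.0 tcp [0.5299 0.229  0.0681] j [ 0.65  0.89  1.29 -0.6   1.52  0.85] F [ 0.3 -1.   0.9] z [-0.005 -0.707 -0.708] y [ 1.    -0.001 -0.006]
[0.532, 0.16, 0.066] [-0.079  0.004  0.084] [-0.009 -0.001  0.006]
[0.532, 0.129, 0.066] [-0.116  0.004  0.12 ] [-0.009 -0.001  0.006]
[0.532, np.float64(0.1294), np.float64(0.0764)] [-0.127  0.004  0.108] [-0.009 -0.001  0.006]
[0.532, np.float64(0.1261), np.float64(0.0885)] [-0.145  0.003  0.097] [-0.009 -0.001  0.006]
[0.532, np.float64(0.1181), np.float64(0.1079)] [-0.178  0.003  0.084] [-0.009 -0.001  0.006]
[0.532, np.float64(0.1073), np.float64(0.1259)] [-0.212  0.003  0.075] [-0.009 -0.001  0.006]
```

View pics/scene1.png

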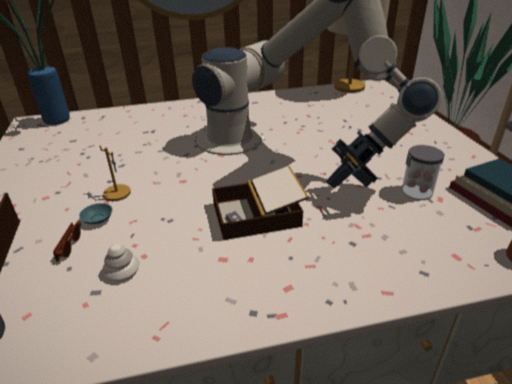

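The picture shows the shut fingertips at about (333,185), pointing down at 45° towards the ajar leaf edge at (305,195). The canister at (423,172) is clear. I'll move in under the edge and start lifting.

```bash
python3 -m jog '[[-0.03,0.004,0.035,0,0,0],[-0.06,0.004,0.065,0,0,0],[-0.09,0.004,0.095,0,0,0],[-0.116,0.004,0.12,0,0,0],[-0.116,0.004,0.12,0,0,0],[-0.121,0.004,0.114,0,0,0],[-0.127,0.004,0.108,0,0,0],[-0.136,0.004,0.102,0,0,0],[-0.145,0.003,0.097,0,0,0],[-0.145,0.003,0.097,0,0,0]]'
python3 - <<'E'
from h import *
rel([(tcp(t),45) for t in(.35,.45,.55,.65,.78,.9,1.0)])
p,d,P=snap("scene","2")
cv2.imwrite("pics/scene2c.png",cv2.resize(p[120:250,190:390,::-1],None,fx=4,fy=4))
E
```

```text
clock: 5.1
tool_pos: [0.5334, 0.1276, 0.0925]
tcp_rot: [0.27, 0.654, 0.654, -0.27]
ft_force: [1.1, 0.4, -0.3]
finger_gap: 0.004
t 5.1 tcp [0.5334 0.1276 0.0925] j [ 0.52  0.79  1.46 -0.67  1.4   0.82] F [ 1.1  0.4 -0.3] z [-0.001 -0.705 -0.709] y [ 1.    -0.    -0.001]
[0.532, np.float64(0.1261), np.float64(0.0885)] [ 0.003 -0.002  0.006] [-0.001 -0.004  0.   ]
[0.532, np.float64(0.1211), np.float64(0.1016)] [-0.018 -0.002 -0.003] [-0.001 -0.004  0.   ]
[0.532, np.float64(0.1148), np.float64(0.1141)] [-0.041 -0.002 -0.01 ] [-0.001 -0.004  0.   ]
[0.532, np.float64(0.1073), np.float64(0.1259)] [-0.063 -0.002 -0.016] [-0.001 -0.004  0.   ]
[0.532, np.float64(0.0959), np.float64(0.1401)] [-0.093 -0.002 -0.019] [-0.001 -0.004  0.   ]
[0.532, np.float64(0.0848), np.float64(0.1508)] [-0.119 -0.002 -0.019] [-0.001 -0.004  0.   ]
[0.532, np.float64(0.0747), np.float64(0.1587)] [-0.14  -0.002 -0.016] [-0.001 -0.004  0.   ]
```

View pics/scene2c.png

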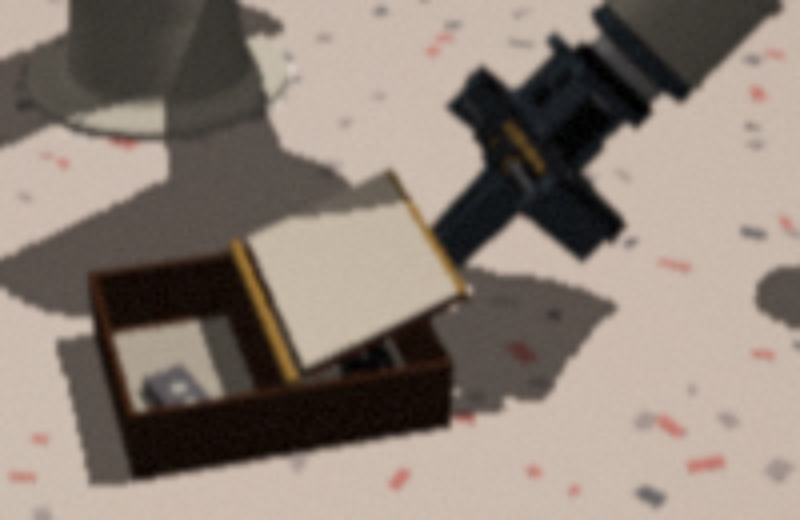

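The fingers are under the edge at crop (460,260), and the leaf looks slightly higher than before. I'll continue along the arc.

```bash
python3 -m jog '[[-0.018,-0.002,-0.003,0,0,0],[-0.041,-0.002,-0.01,0,0,0],[-0.052,-0.002,-0.013,0,0,0],[-0.063,-0.002,-0.016,0,0,0],[-0.078,-0.002,-0.018,0,0,0],[-0.093,-0.002,-0.019,0,0,0],[-0.106,-0.002,-0.019,0,0,0],[-0.119,-0.002,-0.019,0,0,0],[-0.13,-0.002,-0.018,0,0,0],[-0.14,-0.002,-0.016,0,0,0]]'
python3 - <<'E'
from h import *
rel([(tcp(t),45) for t in np.arange(1,1.9,.1)])
p,d,P=snap("scene","3")
cv2.imwrite("pics/scene3c.png",cv2.resize(p[100:250,190:390,::-1],None,fx=4,fy=4))
E
```

```text
clock: 6.15
tool_pos: [0.532, 0.0742, 0.1585]
tcp_rot: [0.27, 0.654, 0.654, -0.27]
ft_force: [-0.1, 2.9, -0.2]
finger_gap: 0.004
t 6.15 tcp [0.532  0.0742 0.1585] j [ 0.45  0.67  1.51 -0.7   1.42  0.72] F [-0.1  2.9 -0.2] z [-0.001 -0.706 -0.708] y [ 1.    -0.001 -0.001]
[0.532, np.float64(0.0747), np.float64(0.1587)] [ 0.     0.    -0.001] [-0.002 -0.004  0.001]
[0.532, np.float64(0.0638), np.float64(0.1655)] [-0.021  0.     0.004] [-0.002 -0.004  0.001]
[0.532, np.float64(0.0524), np.float64(0.1712)] [-0.041  0.     0.011] [-0.002 -0.004  0.001]
[0.532, np.float64(0.0404), np.float64(0.1757)] [-0.06   0.     0.019] [-0.002 -0.004  0.001]
[0.532, np.float64(0.028), np.float64(0.179)] [-0.079  0.     0.03 ] [-0.002 -0.004  0.001]
[0.532, np.float64(0.0154), np.float64(0.181)] [-0.096  0.     0.043] [-0.002 -0.004  0.001]
[0.532, np.float64(0.0026), np.float64(0.1818)] [-0.112  0.     0.057] [-0.002 -0.004  0.001]
[0.532, np.float64(-0.0102), np.float64(0.1813)] [-0.126  0.     0.072] [-0.002 -0.004  0.001]
[0.532, np.float64(-0.0229), np.float64(0.1795)] [-0.139  0.     0.089] [-0.002 -0.004  0.001]
```

View pics/scene3c.png

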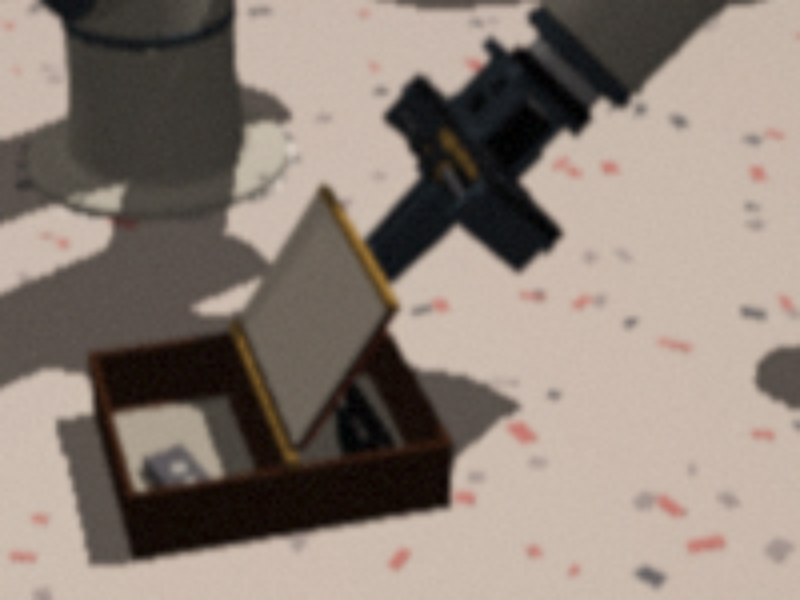

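The leaf is now up at about 55–60°, with the fingertips behind its edge at crop (390,270) and the sunglasses and fob undisturbed. I'll continue past upright.

```bash
python3 -m jog '[[-0.021,0,0.004,0,0,0],[-0.041,0,0.011,0,0,0],[-0.06,0,0.019,0,0,0],[-0.079,0,0.03,0,0,0],[-0.096,0,0.043,0,0,0],[-0.112,0,0.057,0,0,0],[-0.126,0,0.072,0,0,0],[-0.139,0,0.089,0,0,0],[-0.139,0,0.089,0,0,0]]'
python3 - <<'E'
from h import *
rel([(tcp(t),45) for t in np.arange(1.8,2.71,.1)])
p,d,P=snap("scene","4")
cv2.imwrite("pics/scene4c.png",cv2.resize(p[100:250,190:390,::-1],None,fx=4,fy=4))
E
```

```text
clock: 7.1
tool_pos: [0.5314, -0.0248, 0.1797]
tcp_rot: [0.269, 0.654, 0.653, -0.271]
ft_force: [0.1, 0.8, 0.2]
finger_gap: 0.001
t 7.1 tcp [ 0.5314 -0.0248  0.1797] j [ 0.3   0.59  1.61 -0.77  1.32  0.65] F [0.1 0.8 0.2] z [-0.003 -0.706 -0.708] y [ 1.    -0.002 -0.002]
[0.532, np.float64(-0.0229), np.float64(0.1795)] [ 0.003  0.001 -0.002] [-0.006 -0.002 -0.001]
[0.532, np.float64(-0.0353), np.float64(0.1764)] [-0.008  0.001  0.016] [-0.006 -0.002 -0.001]
[0.532, np.float64(-0.0474), np.float64(0.1722)] [-0.018  0.001  0.035] [-0.006 -0.002 -0.001]
[0.532, np.float64(-0.059), np.float64(0.1667)] [-0.025  0.001  0.056] [-0.006 -0.002 -0.001]
[0.532, np.float64(-0.07), np.float64(0.1601)] [-0.03   0.001  0.076] [-0.006 -0.002 -0.001]
[0.532, np.float64(-0.0802), np.float64(0.1525)] [-0.033  0.001  0.097] [-0.006 -0.002 -0.001]
[0.532, np.float64(-0.0887), np.float64(0.1448)] [-0.034  0.001  0.116] [-0.006 -0.002 -0.001]
[0.532, np.float64(-0.0952), np.float64(0.1378)] [-0.034  0.001  0.132] [-0.006 -0.002 -0.001]
[0.532, np.float64(-0.101), np.float64(0.1301)] [-0.031  0.001  0.148] [-0.006 -0.002 -0.001]
[0.532, np.float64(-0.106), np.float64(0.1219)] [-0.028  0.001  0.164] [-0.006 -0.002 -0.001]
```

View pics/scene4c.png

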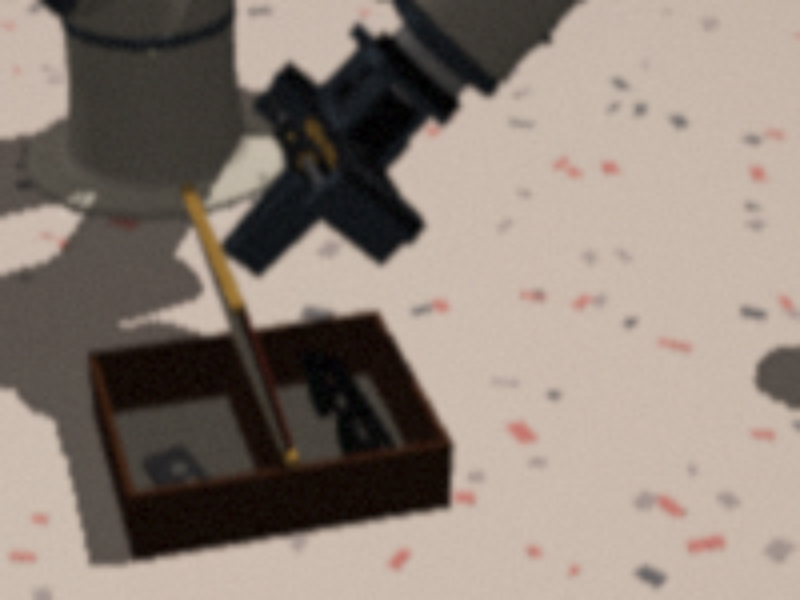

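The leaf is just past upright, still touching the tip at crop (225,240). I'll continue.

```bash
python3 -m jog '[[-0.008,0.001,0.016,0,0,0],[-0.018,0.001,0.035,0,0,0],[-0.025,0.001,0.056,0,0,0],[-0.03,0.001,0.076,0,0,0],[-0.033,0.001,0.097,0,0,0],[-0.034,0.001,0.116,0,0,0],[-0.034,0.001,0.132,0,0,0],[-0.031,0.001,0.148,0,0,0],[-0.028,0.001,0.164,0,0,0],[-0.028,0.001,0.164,0,0,0]]'
python3 - <<'E'
from h import *
rel([(tcp(t),45) for t in (2.8,2.9,3.0,3.07,3.1416)]+[(tcp(3.1416,.003),45)])
p,d,P=snap("scene","5")
cv2.imwrite("pics/scene5c.png",cv2.resize(p[100:250,190:390,::-1],None,fx=4,fy=4))
E
```

```text
clock: 8.15
tool_pos: [0.5312, -0.106, 0.1208]
tcp_rot: [0.269, 0.654, 0.653, -0.272]
ft_force: [0.2, 0.1, -0.2]
finger_gap: 0.006
t 8.15 tcp [ 0.5312 -0.106   0.1208] j [ 0.15  0.66  1.71 -0.88  1.13  0.7 ] F [ 0.2  0.1 -0.2] z [-0.004 -0.706 -0.708] y [ 1.    -0.003 -0.003]
[0.532, np.float64(-0.1101), np.float64(0.1132)] [0.004 0.001 0.014] [-0.008 -0.002  0.001]
[0.532, np.float64(-0.1133), np.float64(0.1041)] [0.011 0.001 0.028] [-0.008 -0.002  0.001]
[0.532, np.float64(-0.1156), np.float64(0.0948)] [0.019 0.001 0.042] [-0.008 -0.002  0.001]
[0.532, np.float64(-0.1167), np.float64(0.0882)] [0.026 0.001 0.051] [-0.008 -0.002  0.001]
[0.532, np.float64(-0.1173), np.float64(0.0813)] [0.033 0.002 0.06 ] [-0.008 -0.002  0.001]
[0.532, np.float64(-0.1173), np.float64(0.0783)] [0.037 0.002 0.064] [-0.008 -0.002  0.001]
```

View pics/scene5c.png

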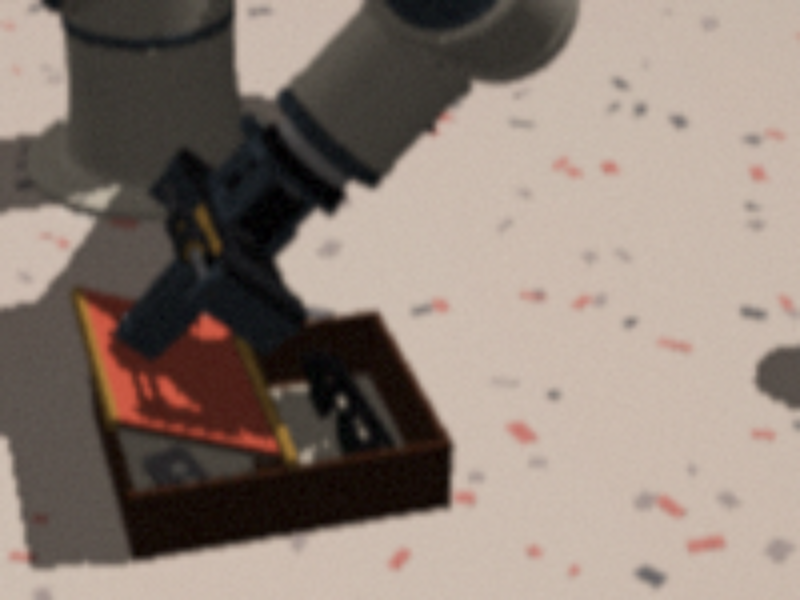

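The leaf is at about 155°, coral side up, with the tip on it at crop (140,340). Now the last bit down, gently.

```bash
python3 -m jog '[[0.004,0.001,0.014,0,0,0],[0.011,0.001,0.028,0,0,0],[0.019,0.001,0.042,0,0,0],[0.023,0.001,0.047,0,0,0],[0.026,0.001,0.051,0,0,0],[0.03,0.001,0.056,0,0,0],[0.033,0.002,0.06,0,0,0],[0.033,0.002,0.06,0,0,0],[0.033,0.002,0.06,0,0,0]]'
cat > leaf.py <<'E'
from h import *
import sys
def fit(n,P):
    X=P.reshape(-1,3)
    le=(abs(X[:,0]-.53)<.085)&(X[:,1]<-.03)&(X[:,1]>-.145)&(X[:,2]>.05)&(X[:,2]<.1)
    # keep clear of the tool when it is there
    A=np.c_[X[le][:,:2],np.ones(le.sum())];w=np.ones(le.sum(),bool)
    for _ in range(6):
        co=np.linalg.lstsq(A[w],X[le][w,2],rcond=None)[0];r=X[le][:,2]-A@co;w=abs(r)<.004
    print(n,w.sum(),co.round(4),"open deg",np.degrees(np.arctan(-co[1])).round(2),"z at y=-.08:",(co@[.53,-.08,1]).round(4))
t=sys.argv[1]
for n in("scene","top"):
    p,d,P=snap(n,t);fit(n,P)
    if n=="scene":cv2.imwrite(f"pics/{n}{t}c.png",cv2.resize(p[100:250,190:390,::-1],None,fx=4,fy=4))
rel([(tcp(3.1416,.003),45),(tcp(3.1416,.006),45)])
E
python3 leaf.py 6
```

```text
clock: 9.1
tool_pos: [0.5325, -0.117, 0.0821]
tcp_rot: [0.269, 0.654, 0.653, -0.272]
ft_force: [-1.3, -0.6, 2.0]
finger_gap: 0.005
scene 895 [0.0025 0.0001 0.0677] open deg -0.01 z at y=-.08: 0.069
top 702 [ 0.001  -0.021   0.0664] open deg 1.2 z at y=-.08: 0.0686
t 9.2 tcp [ 0.5326 -0.117   0.0821] j [ 0.13  0.72  1.73 -0.93  1.06  0.77] F [-0.8  0.3  1.1] z [-0.004 -0.706 -0.708] y [ 1.    -0.003 -0.003]
[0.532, np.float64(-0.1173), np.float64(0.0783)] [ 0.004 -0.001  0.005] [-0.007 -0.002  0.   ]
[0.532, np.float64(-0.1173), np.float64(0.0753)] [ 0.008 -0.001  0.008] [-0.007 -0.002  0.   ]
```

View pics/scene6c.png

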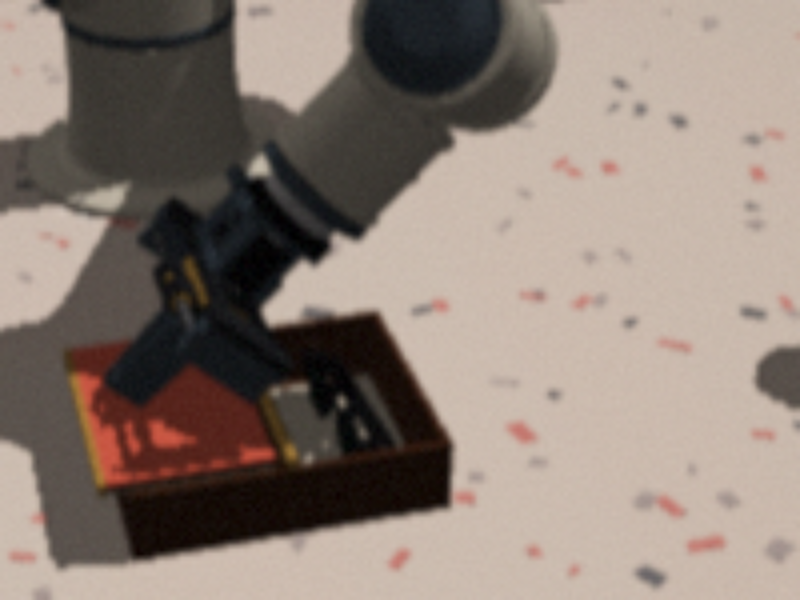

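The coral leaf looks flat or nearly so, but the force of 1–2 N doesn't confirm the stop. I'll press on in small steps until the force rises.

```bash
python3 -m jog '[[0.002,0,0.002,0,0,0],[0.004,0,0.004,0,0,0],[0.004,0,0.004,0,0,0]]'; python3 -c "
from h import *
rel([])"
```

```text
clock: 9.5
tool_pos: [0.5328, -0.1173, 0.0804]
tcp_rot: [0.27, 0.654, 0.653, -0.272]
ft_force: [-5.2, 8.5, 29.0]
finger_gap: 0.005
t 9.5 tcp [ 0.5328 -0.1173  0.0804] j [ 0.13  0.73  1.73 -0.93  1.06  0.77] F [-5.2  8.5 29. ] z [-0.003 -0.708 -0.706] y [ 1.    -0.002 -0.002]
```

The force jumped to 29 N on a 1.7 mm advance, so the leaf is on its stop. I'll lift straight off and away.

```bash
python3 -m jog '[[-0.01,0,-0.01,0,0,0],[-0.03,0,-0.03,0,0,0],[-0.07,0,-0.07,0,0,0],[-0.12,0,-0.12,0,0,0],[-0.16,0,-0.18,0,0,0],[-0.18,0,-0.25,0,0,0],[-0.18,0,-0.32,0,0,0],[-0.18,0,-0.39,0,0,0],[-0.18,0,-0.45,0,0,0],[-0.18,0,-0.45,0,0,0]]'; python3 leaf.py 7
```

```text
clock: 10.5
tool_pos: [0.5349, 0.0003, 0.3505]
tcp_rot: [0.272, 0.654, 0.653, -0.269]
ft_force: [1.5, 0.1, 0.1]
finger_gap: 0.005
scene 1242 [ 0.001  -0.0002  0.0685] open deg 0.01 z at y=-.08: 0.069
top 1253 [ 0.0035 -0.0039  0.0673] open deg 0.22 z at y=-.08: 0.0694
t 10.6 tcp [ 0.5336 -0.0022  0.3475] j [ 0.33  0.41  1.4  -0.73  1.63  0.4 ] F [-0.4 -0.6  0.5] z [-0.002 -0.708 -0.706] y [ 1.    -0.001 -0.001]
[0.532, np.float64(-0.1173), np.float64(0.0783)] [ 0.182 -0.002  0.453] [-0.003  0.002 -0.001]
[0.532, np.float64(-0.1173), np.float64(0.0753)] [ 0.186 -0.002  0.456] [-0.003  0.002 -0.001]
```

View pics/scene7.png

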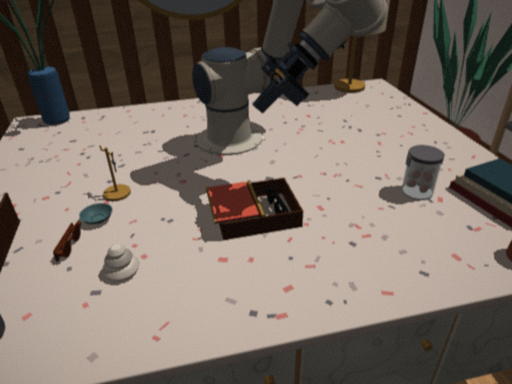

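View pics/top7.png

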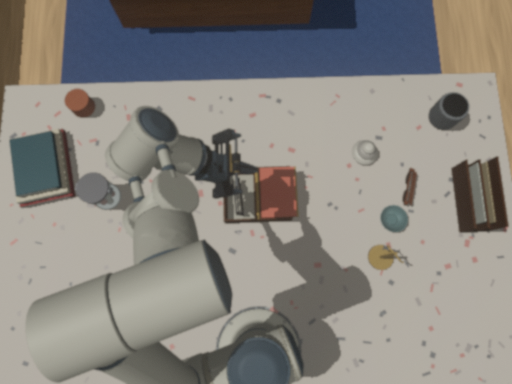

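The leaf lies flat, coral side up (scene (235,203), top (278,193)). The hand is clear above the box, and the bystanders sit at their first-picture positions. Handing in.

```bash
python3 -c "
from rig import workorder,bot
print(workorder.hand_in()); print(bot.get_state()['clock'])"
```

```text
the job is handed in; nothing more can be done
None
the job is handed in; nothing more can be done
```

The leaf is turned right over and lies flat, coral side up, over the key-fob well. The sunglasses well is open. I pushed it over with the shut fingertips alone, lifting from under its overhanging edge, following the arc about the spine and pressing it down to its stop. The job was handed in at about 10.6 s of the 40 s allowed.

**Flatness:** the final plane fits from the two cameras put the leaf 0.01° and 0.22° from flat, with its top at 69 mm where 70 mm is expected. An earlier top-view fit read 1.2°, but the fingers were still resting on the leaf then. The leaf was pressed down after that reading.

**Forces:** the highest wrist force I read was about 30 N, at the final press; I only read it at the end of each move. It was back to about zero after the hand withdrew to roughly 0.35 m up.

**Other objects:** the canister, pebbles, hook, dish and both pairs of sunglasses looked unmoved in the last pictures, by eye only. The fob is now hidden under the leaf. It was still in place in the last picture before the leaf covered it.

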